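# Slide the filled mould under the curing lamp and switch it on

## Task

With the fingertips only, push the sliding tray that carries the filled mould by its upright orange plate until it is fully home against the back stop under the curing lamp. Only then flip the orange toggle switch on the white box over to its green-dot side so that it snaps on and stays there. Do not lift the tray or the mould, keep the mould in its seat, do not flip the blue switch, and leave everything else on the bench where it is.

Things in the scene. Friction and masses are not known exactly. Their poses are not given: they have to be found in the camera images.
- station: fixed curing station: 6 mm aluminium base plate (x -140 to 240, y -85 to 85 mm), two side guides 18 mm high, black back stop, white and violet lamp hood on legs (x 89 to 236, y -85 to 85 mm, 77 to 125 mm above the bench). Origin on the bench, on its centre line, where the outer face of the tray's orange plate stands when home; +x is the way the tray slides in
- tray: loose off-white tray, 210 x 120 x 6 mm, 0.2 kg, slides at 2 to 7 N, on the base plate between the guides (3 mm play each side), with an upright orange push plate (8 x 100 mm, top 50 mm above the underside) at its robot-side end. Origin: underside, foot of the plate's outer face; +x into the station. Starts 80 to 120 mm short of home, stays where left. Home: its origin at the station's, 6 mm up
- tray_push (a point): middle of the outer face of the tray's orange push plate, 28 mm above the tray's underside (34 mm above the bench): the place to push
- tray_seat (a point): centre of the mould's seat on the tray, on the tray's upper side, 155 mm behind the plate's outer face
- mould: loose mint-green silicone mould disc with four purple filled cavities, 88 mm across, 18 mm thick, lying in the seat on the tray between four 5 mm high stops; origin at the centre of its underside
- lamp_switch_box: fixed white switch box of the curing lamp, 110 x 80 x 42 mm (x, y, z), bearing the lever with the orange ball; origin on the bench under its centre; +x points to the on side (green dot)
- lamp_switch (a joint): lever with the orange ball, over-centre: 0 = off (start), leaning to the box's -x (black dot); 0.9 rad = on, leaning to the box's +x (green dot). A spring (about 2 N at the ball) holds either end; past 0.45 it snaps over by itself. Hinge along the box's y, 45 mm above the bench, over the box's centre; lever 50 mm long, 10 mm thick, 0.45 rad off vertical at each end
- lamp_switch_tip (a point): centre of the orange ball (18 mm across) at the end of the lamp switch's lever; 90 mm above the bench at either end of the swing, 95 mm at mid swing
- shaker_switch_box: fixed grey switch box of the vibrating table, 110 x 80 x 42 mm, bearing a like lever with a blue ball; to be left alone; origin on the bench under its centre; +x points to its on side
- shaker_switch (a joint): lever with the blue ball: 0 = off (as it starts), 0.9 rad = on; to stay off
- cup: white open mixing cup, 68 mm across, 70 mm tall, standing; a bystander, to be left alone; origin at the centre of its underside
- resin: clear resin bottle with white cap, 60 mm across, 160 mm tall; a bystander, to be left alone; origin at the centre of its underside
- hardener: amber hardener bottle with black cap, 60 mm across, 160 mm tall; a bystander, to be left alone; origin at the centre of its underside
- pigment: small purple pigment jar with white cap, 44 mm across, 50 mm tall; a bystander, to be left alone; origin at the centre of its underside
- mould_b: mint-green silicone mould disc, 88 mm across, 18 mm thick, half filled with purple, lying on the bench; a bystander, to be left alone; origin at the centre of its underside
- mould_c: mint-green silicone mould disc, 88 mm across, 18 mm thick, empty, lying on the bench; a bystander, to be left alone; origin at the centre of its underside
- stick: wooden stirring stick, 150 x 18 x 5 mm, lying on the bench; a bystander, to be left alone; origin at the centre of its underside
Things that resemble listed ones, but are neither listed nor needed, are in the scene too. Leave any purple or yellow look-alike of the lamp_switch_box alone. Of the things that look like the tray, the smaller one is meant.

How it is judged:
On the way, in this order (a step that is already met when the one before it is completed fails the run):
1. the tray is fully home, within 4 mm of the back stop, and the lamp is still off (x of tray in the frame of station above -0.004 m and value of joint lamp_switch below 0.45 rad), for 0.2 s.
2. the orange lamp switch has snapped on (value of joint lamp_switch above 0.8 rad), for 0.2 s.
At the end, for the whole second after the job is handed in: the tray is home within 4 mm and lies flat on the base plate, the filled mould is in its seat within 10 mm, the lamp switch is on (above 0.8 rad of 0.9), the blue switch is off (below 0.1 rad), all at rest (x of tray in the frame of station above -0.004 m and z of tray in the frame of station below 0.01 m and distance between mould and tray_seat below 0.01 m and linear speed of tray below 0.02 m/s and value of joint lamp_switch above 0.8 rad and value of joint shaker_switch below 0.1 rad); the robot touches nothing.
It fails at once if the tray is lifted or tipped (more than 10 mm or 0.15 rad) (z of tray in the frame of station above 0.016 m or angle between tray's own z axis and vertical above 0.15 rad).
It fails at once if the filled mould leaves its seat by more than 12 mm or is lifted (distance between mould and tray_seat above 0.012 m).
It fails at once if the lamp is switched on while the tray is not home (value of joint lamp_switch above 0.45 rad and x of tray in the frame of station below -0.006 m).
It fails at once if the blue switch is flipped past its middle (value of joint shaker_switch above 0.45 rad).
It fails at once if another thing on the bench is moved more than 15 mm (distance of any of cup, resin, hardener, pigment, mould_b, mould_c, stick from where it was at the start of the episode above 0.015 m).
It also fails if it takes over 51 s, if anything falls off the work surface, if the arm or the gripper's body presses on something with over 40 N, if the wrist force passes 120 N, or if a joint passes its speed limit or range.

## Robot

A 6-joint arm with a two-finger parallel gripper is mounted at the origin on the work surface. World frame = base frame: x ahead of the robot, y to its left, z up, the work surface at z = 0. Lengths are in m, angles in rad, forces in N, time in s.
With the tool pointing down it reaches from about 0.325 to 0.9 m from the base axis. Payload 6.1 kg.
Tool frame: the origin (TCP) lies on the centre line of the jaws, within the pads' length; the fingertips stand 11 mm ahead of it and the grasp point (between the pads) lies 8 mm behind it (robot.tip_reach is the distance from the TCP to the fingertips, in m); z points along the fingers, y is the line along which they close (so a half turn about z gives the same grasp; the last joint's range is limited). The gripper opens to 87 mm and grips with 3 to 60 N. Pads are 19 mm wide; open, the fingers measure 117 mm over their backs; the gripper's body (75 mm by 190 mm) begins 51 mm behind the grasp point.
Start: joints at [-1.339, 0.22, 1.526, -0, 1.395, -0.126], TCP at [0.219, -0.585, 0.234] pointing down, gripper open.
Joint ranges: [-2.98, 2.98], [-0.91, 2.08], [0.09, 2.57], [-1.24, 4.39], [0.2, 2.65], [-2.68, 2.68]. Speed limits (rad/s): [2.57, 2.57, 3.01, 3.14, 3.14, 3.14].

## Interface

Orientations are given as a rotation vector (axis times angle).
In Python, from cell import robot, grip, imaging gives the robot as it stands. Calls block until the motion is done:
- robot.movep(position, orientation): joint-space move of the TCP to a pose.
- robot.line_to(position, v=0.15, orientation=None, f_stop=None): straight line of the TCP; orientation=None keeps the orientation; v is the mean speed in m/s. With f_stop (N) it stops when the force on the tool has changed by that much, and returns True; else False.
- robot.movej(angles): joint-space move.
- grip(opening, squeeze=None): opening from 0.0 (shut) to 1.0 (fully open); squeeze is the grip in N (None keeps the last); returns when the fingers have stopped.
- robot.sleep(seconds).
- robot.solve_ik(position, orientation): joint angles nearest the present ones, or None.
- imaging.capture(name): name is "scene" or "top" or "wrist"; returns a dict with "pixels" (400x640x3 uint8, red, green, blue), "fov_y" (degrees; the focal length in pixels is half the picture's height over the tangent of half this angle, whatever the lens; pixels are square), "cx", "cy" (the principal point, pixels), "xyz" and "rotation" of the camera in the world. Camera axes: x right, y down, z forward; pixel columns grow to the right and rows downward; lengths in m; the calibration is good to about 2 mm. A picture is of the moment at which its call begins. There is no depth.
A pose or a line that the arm cannot do raises robot.PlanningError and nothing moves.
- robot.sign_off(): hands the job in; it is judged then, once.
Trained networks look in a picture, given as the dict that the camera call returned (one of the last four; its "shot" number tells which), for a name from the list of things; names that differ only in an ending like _2 or _b are one class to them, and where a whole thing is asked for, a point or a joint stands for the part that bears it (a point fixed in the world has none). Each returns a list of dicts, best first, with "p" (0 to 1); they miss things now and then, are a little off and sometimes report something else, mostly with a low value. They report only what shows in the picture. A call takes as long as a camera call. They do not tell look-alikes from the thing itself.
- imaging.boxes_of(picture, query): "centre" ([column, row] in pixels, amid what is visible of it).
- imaging.masks_of(picture, query): "region" (400x640 bool, what is visible of it) and "centre" ([column, row] in pixels, amid what is visible of it).
Readings, each from a call of its own:
- robot.read_time_s(): time.
- robot.read_q(): joint angles.
- robot.read_joint_vel(): joint speeds.
- robot.read_tau(): joint torques, N m.
- robot.read_eef_pos(): TCP position.
- robot.read_ee_rot(): TCP orientation.
- robot.read_wrist_force(): force on the tool from outside, world axes, zero at the start.
- robot.read_torque(): the same for the moment, N m.
- robot.read_opening(): opening from 0.0 (shut) to 1.0 (fully open).
- robot.read_gripper_force(): force on a finger pad.
Only numpy, scipy, OpenCV 4.12 (cv2) and the standard library are available. Lean on these libraries where they do the work, as an engineer would, in place of code of your own. Each camera call takes 0.05 s, during which the arm holds its last target. There are 200 camera calls.

## Working session

There is one attempt and no reset: what is moved stays moved. The work goes in short steps, each a Python script; the robot and the scene stay as the last script left them, time stands still between calls to the robot, and variables do not carry over. Pictures are saved under pics/ and viewed, at most 10 in all, crops included, and the job is handed in when it is done.

```bash
ls; mkdir -p pics; cat > h.py <<'E'
import numpy as np, cv2
from cell import robot, grip, imaging
def cam(p):
    f=200/np.tan(np.radians(p["fov_y"])/2); R=np.array(p["rotation"]); 
    if R.shape!=(3,3): R=cv2.Rodrigues(R.astype(float))[0]
    return f,R,np.array(p["xyz"])
def px2w(p,uv,z):
    f,R,c=cam(p); d=R@np.array([(uv[0]-p["cx"])/f,(uv[1]-p["cy"])/f,1]); return c+d*(z-c[2])/d[2]
def w2px(p,X):
    f,R,c=cam(p); q=R.T@(np.array(X)-c); return np.array([p["cx"]+f*q[0]/q[2],p["cy"]+f*q[1]/q[2]])
def save(p,n): cv2.imwrite("pics/"+n,p["pixels"][:,:,::-1])
E
python3 - <<'E'
from h import *
import pickle
P={n:imaging.capture(n) for n in("scene","top")}
pickle.dump(P,open("P.pkl","wb"))
for n,p in P.items():
    save(p,n+"0.png"); print(n,p["fov_y"],p["xyz"],[k for k in p])
    for q in("lamp_switch_box","lamp_switch_tip","tray","tray_push","shaker_switch_box","mould","station"):
        for d in imaging.boxes_of(p,q): print(q,np.round(d["centre"]),round(d["p"],2),np.round(px2w(p,d["centre"],{"lamp_switch_box":.042,"shaker_switch_box":.042,"lamp_switch_tip":.09,"tray_push":.034}.get(q,.02)),3))
E
```

```text
pics
scene 44.57479387107363 [ 1.19662563 -0.68061398  1.30095798] ['pixels', 'fov_y', 'cx', 'cy', 'xyz', 'rotation', 'shot']
lamp_switch_box [341. 209.] 0.93 [0.523 0.133 0.042]
lamp_switch_box [314. 254.] 0.66 [ 0.587 -0.06   0.042]
lamp_switch_box [360. 172.] 0.59 [0.453 0.312 0.042]
lamp_switch_box [319. 156.] 0.56 [0.291 0.265 0.042]
lamp_switch_tip [357. 160.] 0.51 [0.436 0.31  0.09 ]
lamp_switch_tip [320. 140.] 0.45 [0.27  0.296 0.09 ]
lamp_switch_tip [361. 170.] 0.21 [0.477 0.283 0.09 ]
tray [213. 238.] 0.8 [ 0.293 -0.235  0.02 ]
tray [316. 257.] 0.69 [ 0.587 -0.054  0.02 ]
tray_push [317. 256.] 0.9 [ 0.594 -0.055  0.034]
tray_push [212. 235.] 0.81 [ 0.293 -0.235  0.034]
shaker_switch_box [252. 293.] 0.77 [ 0.551 -0.288  0.042]
shaker_switch_box [315. 253.] 0.38 [ 0.585 -0.053  0.042]
mould [194. 327.] 0.88 [ 0.507 -0.471  0.02 ]
mould [413. 157.] 0.8 [0.53  0.524 0.02 ]
mould [332. 267.] 0.77 [ 0.65  -0.046  0.02 ]
mould [253. 292.] 0.57 [ 0.542 -0.276  0.02 ]
mould [293. 213.] 0.27 [0.405 0.023 0.02 ]
station [366. 281.] 0.64 [ 0.76  -0.009  0.02 ]
top 45.77760618314957 [ 0.23716677 -0.01440988  1.58191641] ['pixels', 'fov_y', 'cx', 'cy', 'xyz', 'rotation', 'shot']
lamp_switch_box [224. 258.] 0.91 [0.264 0.291 0.042]
lamp_switch_box [268. 182.] 0.76 [0.51  0.153 0.042]
lamp_switch_box [217. 206.] 0.71 [0.431 0.319 0.042]
lamp_switch_tip [221. 261.] 0.37 [0.253 0.291 0.09 ]
tray [392. 253.] 0.76 [ 0.279 -0.255  0.02 ]
tray [328. 158.] 0.71 [ 0.598 -0.044  0.02 ]
tray_push [392. 251.] 0.67 [ 0.284 -0.251  0.034]
tray_push [331. 161.] 0.63 [ 0.583 -0.056  0.034]
shaker_switch_box [400. 176.] 0.75 [ 0.532 -0.282  0.042]
shaker_switch_box [415. 125.] 0.42 [ 0.704 -0.339  0.042]
mould [456. 191.] 0.75 [ 0.484 -0.471  0.02 ]
mould [331. 139.] 0.55 [ 0.663 -0.055  0.02 ]
station [329. 109.] 0.85 [ 0.769 -0.049  0.02 ]
station [416. 124.] 0.55 [ 0.716 -0.348  0.02 ]
```

View pics/scene0.png

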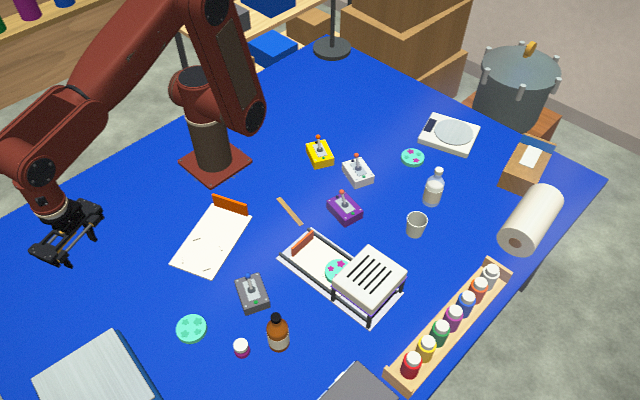

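View pics/top0.png

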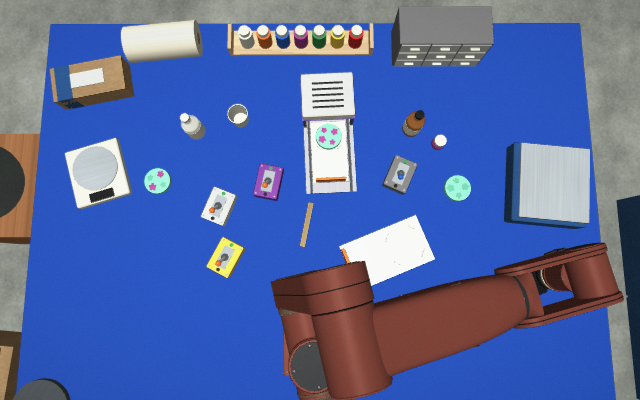

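Scene view. Candidate switch boxes: yellow (320,152), white (358,171), purple (345,207) and grey/blue (253,292). I choose the white one. Tray candidates: the one in the station (320,257) and a larger loose one at (212,237). I choose the station tray. Next is a close crop to check.

```bash
python3 - <<'E'
from h import *
import pickle
P=pickle.load(open("P.pkl","rb"))
def crop(n,x,y,w,h,s): return cv2.resize(P[n]["pixels"][y:y+h,x:x+w,::-1],None,fx=s,fy=s,interpolation=cv2.INTER_CUBIC)
a=np.hstack([crop("top",195,182,50,50,6),crop("scene",335,148,50,50,6)])   # 300 each
b=np.hstack([crop("top",295,70,66,132,2.27)[:299],crop("scene",270,220,145,110,2.7)[:299]])
b=b[:, :600]; b=cv2.copyMakeBorder(b,0,0,0,600-b.shape[1],cv2.BORDER_CONSTANT) 
h=np.vstack([a,b]); print(h.shape); cv2.imwrite("pics/c1.png",h)
t=P["top"]
im=t["pixels"].astype(int)
hsv=cv2.cvtColor(t["pixels"],cv2.COLOR_RGB2HSV)
def blobs(n,hl,hh,smin,vmin,box):
    p=P[n];hsv=cv2.cvtColor(p["pixels"],cv2.COLOR_RGB2HSV)
    m=cv2.inRange(hsv,(hl,smin,vmin),(hh,255,255)); x,y,w,h=box; mm=np.zeros_like(m); mm[y:y+h,x:x+w]=m[y:y+h,x:x+w]
    k,l,s,c=cv2.connectedComponentsWithStats(mm)
    for i in range(1,k):
        if s[i][4]>3: print(n,s[i],np.round(c[i],1),np.round(px2w(p,c[i],.09),3),np.round(px2w(p,c[i],.056),3))
print("plate");blobs("top",3,18,150,80,(295,160,70,40));blobs("scene",3,18,150,80,(280,225,50,40))
print("ball");blobs("top",3,18,120,80,(195,182,50,50));blobs("scene",3,18,120,80,(335,148,40,40))
print("green");blobs("top",40,85,100,60,(195,182,50,50));blobs("scene",40,85,100,60,(335,148,50,45))
# white box outline
m=cv2.inRange(hsv,(0,0,120),(179,60,255)); mm=np.zeros_like(m); mm[182:232,195:243]=m[182:232,195:243]
c=max(cv2.findContours(mm,0,1)[0],key=cv2.contourArea); r=cv2.minAreaRect(c); print(r,[np.round(px2w(t,q,.042),3) for q in cv2.boxPoints(r)], np.round(px2w(t,r[0],.042),3))
E
```

```text
Traceback (most recent call last):
ValueError: all the input array dimensions except for the concatenation axis must match exactly, but along dimension 0, the array at index 0 has size 299 and the array at index 1 has size 297
```

```bash
python3 - <<'E'
from h import *
import pickle
P=pickle.load(open("P.pkl","rb"))
def crop(n,x,y,w,h,W,H): return cv2.resize(P[n]["pixels"][y:y+h,x:x+w,::-1],(W,H),interpolation=cv2.INTER_CUBIC)
a=np.hstack([crop("top",195,182,50,50,300,300),crop("scene",335,148,50,50,300,300)])
b=np.hstack([crop("top",295,140,66,66,300,300),crop("scene",270,220,70,70,300,300)])
cv2.imwrite("pics/c1.png",np.vstack([a,b]))
t=P["top"]
hsv=cv2.cvtColor(t["pixels"],cv2.COLOR_RGB2HSV)
def blobs(n,hl,hh,smin,vmin,box):
    p=P[n];hsv=cv2.cvtColor(p["pixels"],cv2.COLOR_RGB2HSV)
    m=cv2.inRange(hsv,(hl,smin,vmin),(hh,255,255)); x,y,w,h=box; mm=np.zeros_like(m); mm[y:y+h,x:x+w]=m[y:y+h,x:x+w]
    k,l,s,c=cv2.connectedComponentsWithStats(mm)
    for i in range(1,k):
        if s[i][4]>3: print(n,s[i],np.round(c[i],1),np.round(px2w(p,c[i],.09),3),np.round(px2w(p,c[i],.056),3),np.round(px2w(p,c[i],.042),3))
print("plate");blobs("top",3,18,150,80,(295,160,70,40));blobs("scene",3,18,150,80,(280,225,50,40))
print("ball");blobs("top",3,18,120,80,(195,182,50,50));blobs("scene",3,18,120,80,(335,148,40,40))
print("green");blobs("top",40,85,100,60,(195,182,50,50));blobs("scene",40,85,100,60,(335,148,50,45))
m=cv2.inRange(hsv,(0,0,100),(179,70,255)); mm=np.zeros_like(m); mm[182:232,195:243]=m[182:232,195:243]
c=max(cv2.findContours(mm,0,1)[0],key=cv2.contourArea); r=cv2.minAreaRect(c); print(r,[np.round(px2w(t,q,.042),3) for q in cv2.boxPoints(r)], np.round(px2w(t,r[0],.042),3))
E
```

```text
plate
top [316 177  30   5 108] [330.4 179. ] [ 0.512 -0.052  0.09 ] [ 0.519 -0.052  0.056] [ 0.521 -0.053  0.042]
scene [291 230  22  20  54] [301.9 239.4] [ 0.544 -0.071  0.09 ] [ 0.526 -0.054  0.056] [ 0.518 -0.047  0.042]
scene [303 243   4   4   4] [304.5 244.5] [ 0.563 -0.079  0.09 ] [ 0.546 -0.062  0.056] [ 0.538 -0.055  0.042]
scene [292 250   7   6  13] [294.2 252.8] [ 0.563 -0.122  0.09 ] [ 0.545 -0.106  0.056] [ 0.538 -0.1    0.042]
ball
top [209 208   6   5  23] [211.6 209.8] [0.414 0.326 0.09 ] [0.418 0.333 0.056] [0.42  0.337 0.042]
scene [354 153   4   4  14] [355.7 154.5] [0.414 0.327 0.09 ] [0.393 0.355 0.056] [0.383 0.367 0.042]
green
top [222 192   3   3   8] [222.9 192.9] [0.468 0.291 0.09 ] [0.473 0.298 0.056] [0.476 0.301 0.042]
scene [363 176   2   2   4] [363.5 176.5] [0.505 0.264 0.09 ] [0.486 0.291 0.056] [0.478 0.302 0.042]
((218.7672119140625, 205.9606475830078), (25.88144302368164, 34.126861572265625), 23.629377365112305) [array([0.398, 0.373, 0.042]), array([0.501, 0.332, 0.042]), array([0.467, 0.253, 0.042]), array([0.364, 0.295, 0.042])] [0.432 0.313 0.042]
```

View pics/c1.png

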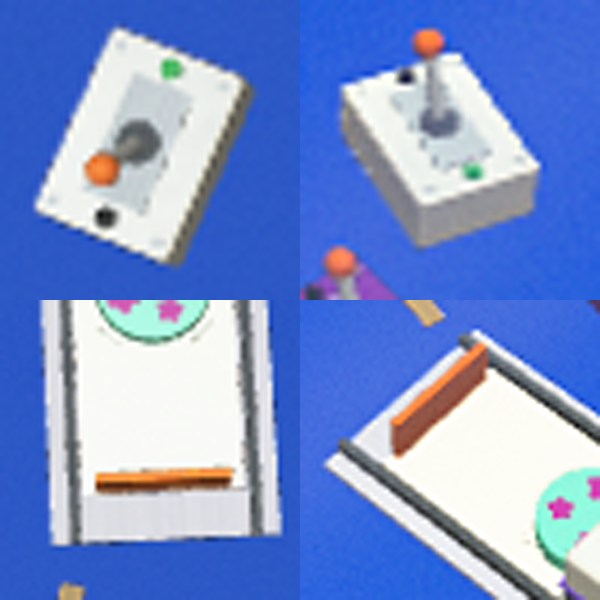

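The crop shows the white box with its orange ball at top px (212,210), on the black-dot side. The green dot is at (223,193), and both views agree on these positions. The tray in the station has its plate at (330,179). Next I compute the station frame from the base plate edges and approach.

```bash
cat >> h.py <<'E'
def down(a):  # tool down, tool x along heading a
    R=np.array([[np.cos(a),np.sin(a),0],[np.sin(a),-np.cos(a),0],[0,0,-1.]])
    return cv2.Rodrigues(R)[0].ravel()
E
python3 - <<'E'
from h import *
import pickle
P=pickle.load(open("P.pkl","rb")); t=P["top"]
L0,L1,R0,R1=[px2w(t,q,.006)[:2] for q in((306.4,193.9),(303.8,140),(356.6,191.7),(352.9,140))]
print(L0,L1,R0,R1)
ang=lambda v:np.degrees(np.arctan2(v[1],v[0]))
print("yaw",ang(L1-L0),ang(R1-R0),ang(L0-R0)-90,"width",np.linalg.norm(L0-R0))
a=np.radians(np.mean([ang(L1-L0),ang(R1-R0),ang(L0-R0)-90])); d=np.array([np.cos(a),np.sin(a)])
home=(L0+R0)/2+.14*d; print("home",home,"yaw",np.degrees(a))
# plate: top-face ends in top view
for q in((316,177.5),(346,176)): print(px2w(t,q,.056))
pl=px2w(t,(330.4,179),.045)[:2]; s=(pl-home)@d; lat=(pl-home)@np.array([-d[1],d[0]]); print("plate rel",s,lat)
# present rot & test poses
print(robot.read_ee_rot())
for aa in (a,a+np.pi):
    for X in (home-.15*d, home-.01*d): print(robot.solve_ik([*X,.033],down(aa)))
E
```

```text
[0.47704179 0.0275653 ] [0.66389423 0.0368743 ] [ 0.48418554 -0.14146665] [ 0.66356305 -0.13139854]
yaw 2.8521212848065756 3.212528249766859 2.420033531044993 width 0.16918283795926384
home [ 0.62044314 -0.05004282] yaw 2.8282276885394757
[ 0.52371234 -0.00510067  0.056     ]
[ 0.52851282 -0.10344537  0.056     ]
plate rel -0.09979467359622476 0.002448061210340539
[3.09144363e+00 5.59033007e-01 3.88550369e-06]
[-2.88008349e-01  1.15547779e-01  2.06187384e+00 -4.44089210e-16
  9.64171035e-01  1.23342609e+00]
[-2.11268329e-01  4.07328005e-01  1.69856723e+00 -4.44089210e-16
  1.03569742e+00  1.31016611e+00]
[-2.88008349e-01  1.15547779e-01  2.06187384e+00 -4.44089210e-16
  9.64171035e-01 -1.90816656e+00]
[-2.11268329e-01  4.07328005e-01  1.69856723e+00 -4.44089210e-16
  1.03569742e+00 -1.83142654e+00]
```

```bash
python3 - <<'E'
from h import *
import pickle
home=np.array([.6204,-.0500]); a=np.radians(2.83); d=np.array([np.cos(a),np.sin(a)]); o=down(a)
at=lambda s,z:[*(home+s*d),z]
print(robot.read_time_s())
grip(0.0)
robot.movep(at(-.155,.20),o); print(robot.read_time_s())
robot.line_to(at(-.155,.033),v=.12); print(robot.read_eef_pos())
print(robot.line_to(at(-.05,.033),v=.06,f_stop=25),robot.read_wrist_force(),robot.read_eef_pos())
print(robot.line_to(at(.004,.033),v=.02,f_stop=20),robot.read_wrist_force(),robot.read_eef_pos(),robot.read_time_s())
p=imaging.capture("scene"); q=imaging.capture("top"); 
cv2.imwrite("pics/push.png",np.hstack([cv2.resize(p["pixels"][180:320,250:420,::-1],(400,330)),cv2.resize(q["pixels"][60:210,265:400,::-1],(300,330))]))
x=robot.read_eef_pos()[:2]-home; print("s",x@d)
E
```

```text
0.8
4.4167
[ 0.46627637 -0.05786639  0.03372851]
False [ 0.39752967  0.31381153 -0.65963605] [ 0.57047308 -0.05249149  0.0331613 ]
True [-0.04464305 -0.39602346 -0.27102801] [ 0.61243188 -0.05016727  0.03209228] 9.85
s -0.008370364731867272
```

View pics/push.png

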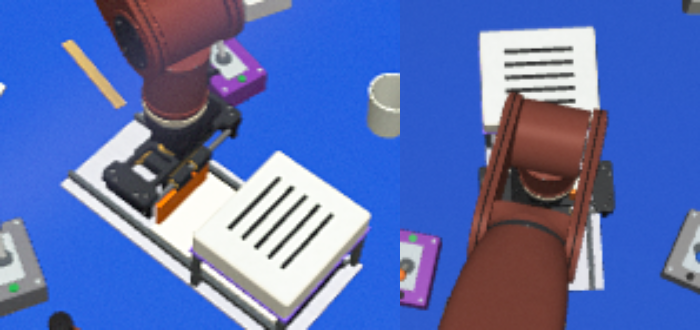

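It stopped about where home is expected (s≈-8 mm plus the finger's half width). I'll push again gently to confirm the stop is firm.

```bash
python3 - <<'E'
from h import *
home=np.array([.6204,-.0500]); a=np.radians(2.83); d=np.array([np.cos(a),np.sin(a)]); o=down(a)
at=lambda s,z:[*(home+s*d),z]
sp=lambda:round(float((robot.read_eef_pos()[:2]-home)@d),4)
for f in (15,25):
    print(robot.line_to(at(.006,.033),v=.01,f_stop=f),sp(),robot.read_wrist_force())
robot.sleep(.3); print(sp(),robot.read_wrist_force())
robot.line_to(at(-.06,.033),v=.1)
robot.line_to(at(-.09,.20),v=.2); 
p=imaging.capture("wrist"); save(p,"w1.png")
p=imaging.capture("scene"); print(robot.read_time_s())
cv2.imwrite("pics/s2.png",cv2.resize(p["pixels"][200:340,250:420,::-1],(680,560),interpolation=cv2.INTER_CUBIC))
for z,s in((.056,.0),(.056,.008)):
    for l in(-.05,.05):
        X=home+s*d+l*np.array([-d[1],d[0]]); print(w2px(p,[*X,z]), (w2px(p,[*X,z])-[250,200])*4)
E
```

```text
True -0.0081 [-0.08577288  0.84279272  0.16542779]
True -0.0084 [ 1.11480981 -0.21776181  0.72002667]
-0.0089 [ 0.35328626 -0.5347305   0.14375603]
13.425
[313.58692258 266.21811171] [254.34769032 264.87244683]
[334.79779034 246.11731117] [339.19116136 184.46924467]
[315.56293049 267.69165212] [262.25172194 270.76660848]
[336.76076028 247.50079113] [347.04304112 190.00316451]
```

View pics/s2.png

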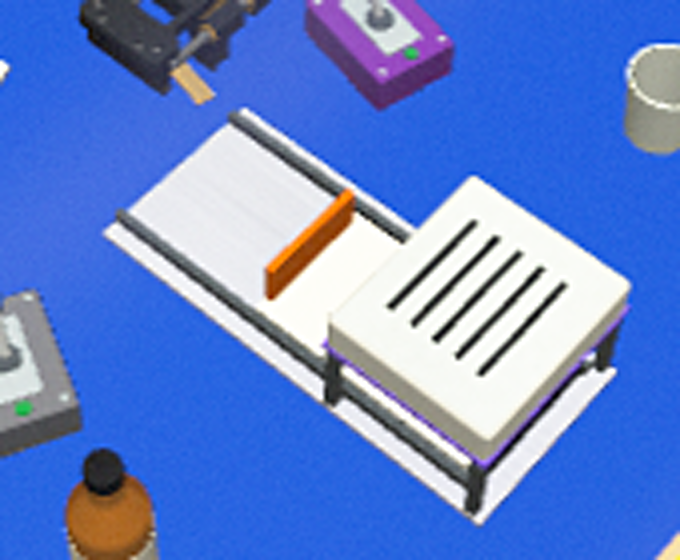

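The tray's plate now stands at crop px (308,245), and the second and third pushes met the same hard stop, so the tray is home. Now the switch.

```bash
python3 - <<'E'
from h import *
b=np.array([.414,.3265]); a=np.radians(-21.6); d=np.array([np.cos(a),np.sin(a)]); o=down(a)
at=lambda s,z:[*(b+s*d),z]
robot.movep(at(-.05,.20),o)
robot.line_to(at(-.05,.093),v=.15)
print(robot.line_to(at(.020,.093),v=.06,f_stop=25),robot.read_eef_pos(),robot.read_wrist_force())
robot.line_to(at(-.03,.093),v=.15)
robot.line_to(at(-.05,.22),v=.2)
robot.movep([.30,0.0,.40],o) if robot.solve_ik([.30,0,.40],o) is not None else None
print(robot.read_time_s(),robot.read_eef_pos())
p=imaging.capture("scene"); q=imaging.capture("top")
cv2.imwrite("pics/sw.png",np.hstack([cv2.resize(p["pixels"][100:330,220:450,::-1],(500,500),interpolation=cv2.INTER_CUBIC),cv2.resize(q["pixels"][165:245,190:240,::-1],(300,500))]))
E
```

```text
False [0.43227624 0.31923865 0.09291661] [0.09618679 0.48744723 0.20712217]
19.9417 [3.00163423e-01 3.21153036e-04 3.99322084e-01]
```

View pics/sw.png

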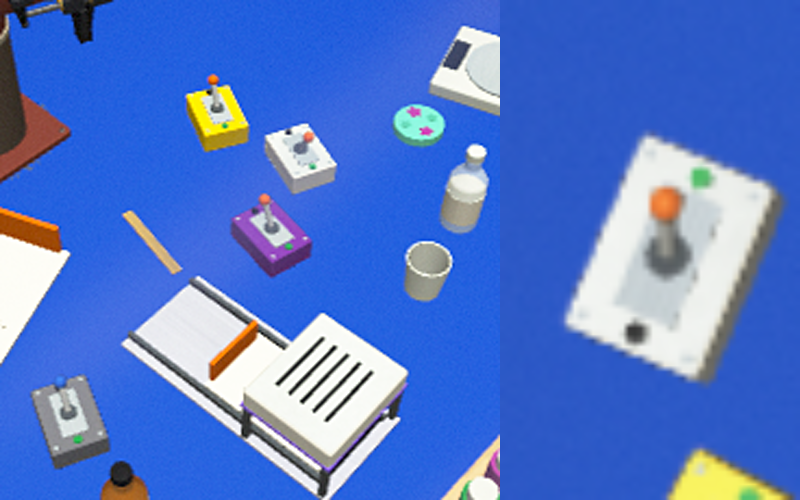

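The lever in the picture now leans to the green-dot side (ball at top px ≈(217.5,198)), and the other things look undisturbed. I'll check the ball position numerically, then hand in.

```bash
python3 - <<'E'
from h import *
q=imaging.capture("top"); m=cv2.inRange(cv2.cvtColor(q["pixels"],cv2.COLOR_RGB2HSV),(3,120,80),(18,255,255)); s=np.zeros_like(m); s[182:225,200:240]=m[182:225,200:240]
v,u=np.nonzero(s); X=px2w(q,(u.mean(),v.mean()),.09); print(X,"expect .454 .310")
if np.hypot(X[0]-.454,X[1]-.310)<.007: robot.sign_off(); print("handed in")
E
```

```text
[0.45486865 0.30973203 0.09      ] expect .454 .310
the job is handed in; nothing more can be done
handed in
```

I pushed the tray home against the back stop, then flipped the orange lamp switch to its green-dot side, and handed the job in at about 20 s of the 51 s; no verdict came back.

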